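Line up reagent bottles in a tray and close up the row

TASK

One small white bottle with a red cap already stands in the lane of the aluminium bottle tray; stand the three others like it from the bench beside it, all four in one row between the tray's sprung end stop and its sliding follower. Then slide the follower gently along until the bottles stand tight against one another and against the sprung pad and the pad is partly pressed in, so that the row stays clamped when you let go; do not drive the pad hard home and do not knock a bottle over. Leave the larger red-capped jar and the little clear vial where they are.

Things in the scene. Friction and masses are not known exactly. Their poses are not given: they have to be found in the camera images.
- bottle_1: White plastic screw-cap bottle with a red cap, standing: body 34 mm in diameter (round, straight from 3 to about 50 mm above its foot), cap 21 mm in diameter, 80 mm tall over all, about 60 g. One of three alike on the bench. Origin: centre of its foot; z: its axis, up. The hotplate behind the bottles (front edge at world x = 0.534, world y -0.10 to 0.26) is 123 mm high.
- bottle_2: White plastic screw-cap bottle with a red cap, standing: body 34 mm in diameter (round, straight from 3 to about 50 mm above its foot), cap 21 mm in diameter, 80 mm tall over all, about 60 g. One of three alike on the bench. Origin: centre of its foot; z: its axis, up. The hotplate behind the bottles (front edge at world x = 0.534, world y -0.10 to 0.26) is 123 mm high.
- bottle_3: White plastic screw-cap bottle with a red cap, standing: body 34 mm in diameter (round, straight from 3 to about 50 mm above its foot), cap 21 mm in diameter, 80 mm tall over all, about 60 g. One of three alike on the bench. Origin: centre of its foot; z: its axis, up. The hotplate behind the bottles (front edge at world x = 0.534, world y -0.10 to 0.26) is 123 mm high.
- bottle_4: Fourth bottle, like bottle_1 to bottle_3, but already standing loose in the tray's lane near the end stop, its axis at tray y from -0.076 to -0.050. Origin: centre of its foot.
- tray: Aluminium bottle tray, fixed to the bench, 64 x 360 mm. A lane runs along its y axis between two rails 40 mm apart inside, 4 mm thick, tops 22 mm above the bench; the lane floor is 6 mm above the bench. Origin: on the bench, under the middle of the lane. The end stop is at its -y end, the follower at its +y end.
- stop_zone (a point): Point on the tray's lane floor at tray y = -0.112. Near it a black end stop (60 mm wide, thumbscrew top 59 mm above the bench) is clamped across the rails; it cannot be moved. Its place varies and is not reported: the face of its sprung pad at rest lies at tray y from -0.130 to -0.095, looking to +y (see pad_info).
- pad_info (a point): Point 25 mm above stop_zone, at pad mid-height. The grey sprung pad on the end stop is 36 mm wide, its top 53 mm above the bench. Its spring gives 0.6 N per mm of travel, starting from zero; the pad comes up hard after 20 mm (12 N).
- follower: Grey follower that slides along the lane; axes parallel to the tray's. Origin: on the lane floor, middle of its front face, which looks to -y, to the bottles; face 36 mm wide, top 53 mm above the bench. At the start the face lies at tray y from 0.085 to 0.105; it can slide forward (-y) to tray y = -0.055 and back to 0.115.
- follower_grip (a point): Grip point: centre of the follower's upright fin, 12 mm thick across the lane (x), 26 mm long along it, 40 mm behind the face, 45 mm above the lane floor; fin top 66 mm above the bench. Sliding takes about 4 N, plus 1 to 2 N for pushed bottles, plus the pad's spring once the row bears on it. It stays where left, holding back up to 4 N.
- vial: Bystander, to be left alone: clear glass vial with black cap, 22 mm in diameter, 52 mm tall, standing. Origin: centre of its foot.
- jar: Bystander, to be left alone: white jar with a red cap, larger than the four bottles: 48 mm in diameter, 87 mm tall, standing. Origin: centre of its foot.
There are look-alikes about, which are no part of the job. Leave any green or yellow look-alike of the bottle_4 alone. Leave any yellow look-alike of the bottle_1 alone.

How it is judged:
On the way:
1. all four bottles stand in the lane on the stop side of the follower (x of bottle_1 in the frame of tray between -0.005 and 0.005 m and z of bottle_1 in the frame of tray between 0.003 and 0.009 m and angle between each of bottle_1, bottle_2, bottle_3, bottle_4's own z axis and vertical below 0.1 rad and y of each of bottle_1, bottle_2, bottle_3, bottle_4 in the frame of follower below 0 m and y of each of bottle_1, bottle_2, bottle_3, bottle_4 in the frame of tray above -0.15 m and x of bottle_2 in the frame of tray between -0.005 and 0.005 m and z of bottle_2 in the frame of tray between 0.003 and 0.009 m and x of bottle_3 in the frame of tray between -0.005 and 0.005 m and z of bottle_3 in the frame of tray between 0.003 and 0.009 m and x of bottle_4 in the frame of tray between -0.005 and 0.005 m and z of bottle_4 in the frame of tray between 0.003 and 0.009 m), for 0.2 s.
At the end, for the whole second after the job is handed in: All four bottles upright (0.1 rad) on the lane floor, axes within 5 mm of its middle line, on the stop side of the follower, none with its axis over 123 mm from the follower's face (119 mm when all touch); the follower, let go, still presses the row with over 1 N; all at rest (all of step 1 and y of each of bottle_1, bottle_2, bottle_3, bottle_4 in the frame of follower above -0.123 m and linear speed of each of bottle_1, bottle_2, bottle_3, bottle_4 below 0.01 m/s and linear speed of follower below 0.005 m/s and (contact force between follower and bottle_1 above 1 N or contact force between follower and bottle_2 above 1 N or contact force between follower and bottle_3 above 1 N or contact force between follower and bottle_4 above 1 N)).
It fails at once if a bottle is knocked over (leans more than 0.6 rad) (angle between any of bottle_1, bottle_2, bottle_3, bottle_4's own z axis and vertical above 0.6 rad).
It fails at once if the row is squeezed hard: the follower presses on a bottle with more than 20 N (contact force between follower and bottle_1 above 20 N or contact force between follower and bottle_2 above 20 N or contact force between follower and bottle_3 above 20 N or contact force between follower and bottle_4 above 20 N).
It fails at once if the larger jar or the vial is moved more than 15 mm (distance of any of jar, vial from where it was at the start of the episode above 0.015 m).
It also fails if it takes over 72 s, if anything falls off the work surface, if the arm or the gripper's body presses on something with over 40 N, if the wrist force passes 120 N, or if a joint passes its speed limit or range.

ROBOT

A 6-joint arm with a two-finger parallel gripper is mounted at the origin on a cart in front of the work surface, level with it; the furniture and walls round the work are solid. World frame = base frame: x ahead of the robot, y to its left, z up, the work surface at z = 0. Lengths are in m, angles in rad, forces in N, time in s.
With the tool pointing down it reaches from about 0.225 to 0.875 m from the base axis. Payload 3.4 kg.
Tool frame: the origin (TCP) lies midway between the tips of the shut fingers; the grasp point (between the pads) lies 19 mm behind it (manip.grasp_offset is the distance from the TCP to the grasp point, in m); x points along the fingers, y is the direction in which the jaws open and shut, and the axes are right-handed (so a half turn about x gives the same grasp; the last joint's range is limited). The gripper opens to 85 mm and grips with 20 to 120 N. Pads are 22 mm wide; open, the fingers measure 114 mm over their backs; the gripper's body (76 mm by 85 mm) begins 54 mm behind the grasp point. The pads swing forward as they close: fully open they stand 13 mm farther back than shut.
Start: joints at [1.221, 0.276, 1.505, -0, 1.361, -0.121], TCP at [0.13, 0.56, 0.231] pointing down, gripper open.
Joint ranges: [-2.89, 2.89], [-0.75, 2.08], [0.22, 2.7], [-1.18, 4.32], [0.11, 2.71], [-2.7, 2.7]. Speed limits (rad/s): [2.57, 2.57, 3.14, 3.14, 3.14, 3.14].

INTERFACE

Orientations are given as a unit quaternion [w, x, y, z].
In Python, from rig import manip gives the robot as it stands.
- The arm moves only by the shell command python3 -m creep 'ROWS' [OPENING] [FORCE]. ROWS is a JSON object of lists of equal length, an entry for each row: "delta_pos": the shift along the tool's x, y, z in cm, a list of three; "dr": the turn, a rotation vector about the tool's x, y, z in rad, a list of three. In form: {"delta_pos": [[dx, dy, dz], ...], "dr": [[rx, ry, rz], ...]}. A call has 1 to 10 rows; each row is the pose to reach, as a shift and turn from the pose commanded when the call began, along the tool's axes at that moment; what a row does not reach only later rows make up. A row lasts 1/10 s, in which the tool goes at most 50 mm and 8.59 degrees, less where a joint would pass 70% of its speed; a pose out of reach is approached as far as the arm can. A call with a gripper value outside its range is refused whole. OPENING is the opening, from -1 (shut) to 1 (fully open), set as the call begins (- or left out, the last holds). The fingers move at their own pace and stop on an object; FORCE is the grip in N (left out, the last holds). Time passes only in rows, so rows that repeat a pose let the fingers close. It gives the time, the measured TCP pose, the force and the opening at its end, in the units of the state.
- manip.get_state(): the state, without advancing time (a new reading comes with each control period).
- manip.get_image(name): name is "scene" or "top" or "wrist"; returns a dict with "pixels" (400x640x3 uint8, blue, green, red), "depth" (400x640 float32, m along the optical axis (not along the pixel's ray), 0 where there is no reading), "intrinsics" (3x3 intrinsics, pixels), "rvec" (rotation vector, rad) and "tvec" (3), from world to camera coordinates, as OpenCV has them. Camera axes: x right, y down, z forward; pixel columns grow to the right and rows downward; lengths in m; the calibration is good to about 2 mm. A picture is of the moment at which its call begins.
- manip.sign_off(): hands the job in, once; it reports no verdict.
The state is a dict: "clock": time; "qpos": joint angles; "qd": joint speeds; "effort": joint torques, N m; "position": TCP position; "ee_rot": TCP orientation; "contact_force": force on the tool from outside, world axes, zero at the start; "moment": the same for the moment, N m; "width": finger opening in m.
Only numpy, scipy, OpenCV 4.12 (cv2) and the standard library are available. Lean on these libraries where they do the work, as an engineer would, in place of code of your own. Each camera call takes 0.05 s, during which the arm holds its last target. There are 200 camera calls.

## Working session

There is one attempt and no reset: what is moved stays moved. The work goes in short steps, Python scripts to look and compute and a shell command to move; the robot and the scene stay as the last step left them, time stands still between calls to the robot, and variables do not carry over. Pictures are saved under pics/ and viewed, about 8 in all and at most 12, crops included, and the job is handed in when it is done.

```bash
ls; mkdir -p pics; cat > h.py <<'E'
import numpy as np,cv2
from rig import manip
def cam(n):
    d=manip.get_image(n);R=cv2.Rodrigues(np.array(d['rvec'],float))[0];t=np.array(d['tvec'],float).ravel()
    return d,R,t
def ray(c,u,v,z):
    d,R,t=c;K=np.array(d['intrinsics']);C=-R.T@t
    r=R.T@np.linalg.inv(K)@np.array([u,v,1.]);return C+r*(z-C[2])/r[2]
def cloud(c):
    d,R,t=c;K=np.array(d['intrinsics']);Z=d['depth'];v,u=np.mgrid[:Z.shape[0],:Z.shape[1]]
    P=np.stack([(u-K[0,2])/K[0,0]*Z,(v-K[1,2])/K[1,1]*Z,Z],-1);return (P-t)@R
E
python3 - <<'E'
from h import *
for n in ('scene','top'):
    c=cam(n);cv2.imwrite(f'pics/{n}0.png',c[0]['pixels']);print(n,-c[1].T@c[2],c[0]['intrinsics'])
print(manip.get_state())
E
```

```text
pics
scene [-0.39292017 -0.50457872  0.81314073] [[425.33433612   0.         318.45140681]
 [  0.         425.33433612 199.98967544]
 [  0.           0.           1.        ]]
top [ 0.44765921 -0.04016302  1.19662707] [[433.92224344   0.         319.91797102]
 [  0.         433.92224344 196.23302473]
 [  0.           0.           1.        ]]
{'clock': 0.1, 'qpos': array([ 1.22099281e+00,  2.76540099e-01,  1.50600202e+00, -3.79533309e-05,
        1.36073264e+00, -1.21018677e-01]), 'qd': array([-2.00258072e-03,  8.20604190e-04, -3.60461498e-03, -5.51926823e-05,
        5.18209376e-04, -5.22793256e-04]), 'effort': array([ 2.39612244e-03, -4.17693794e+01, -2.46406639e+01, -2.13760181e-04,
        5.81693865e-03,  1.32226816e-05]), 'position': array([0.13026972, 0.55955547, 0.23052327]), 'ee_rot': array([ 0.70235948,  0.08012717,  0.70261138, -0.08128991]), 'contact_force': array([ 0.42521353, -0.79030485,  0.28346815]), 'moment': array([-0.0433495 , -0.02372403, -0.01614665]), 'width': 0.08540705592281314}
```

View pics/top0.png

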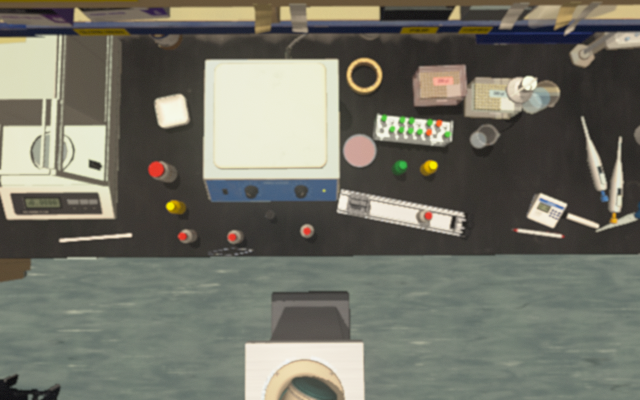

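View pics/scene0.png

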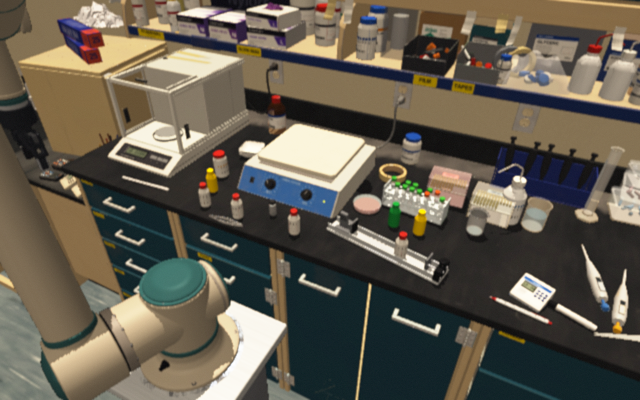

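Top view: there are red caps at (187,236), (235,236) and (307,231), which are the three small bench bottles. The cap at (426,216) is bottle_4 in the tray. The large cap at (157,169) is the jar, on its wider body. The vial is at (269,214). The yellow (175,207; 430,167) and green (400,167) ones are look-alikes. I'll measure and make one confirming crop.

```bash
python3 - <<'E'
from h import *
c=cam('top');im=c[0]['pixels'];hsv=cv2.cvtColor(im,cv2.COLOR_BGR2HSV)
m=cv2.inRange(hsv,(0,140,90),(9,255,255))|cv2.inRange(hsv,(172,140,90),(180,255,255))
n,l,s,ce=cv2.connectedComponentsWithStats(m)
for i in range(1,n):
    if s[i,4]>25: print(ce[i].round(1),s[i,4],ray(c,*ce[i],.08).round(4))
P=cloud(c)
# tray: points z in rail-top range in region
reg=np.zeros(m.shape,bool);reg[180:245,330:475]=1
z=P[...,2]
k=reg&(z>.015)&(z<.029)
pts=P[k][:,:2].astype(np.float32);print('n',len(pts),cv2.minAreaRect(pts))
k2=reg&(z>.045)
np.set_printoptions(suppress=True,precision=3)
rc=cv2.minAreaRect(pts);
k=reg&(z>.003)
print(cv2.minAreaRect(P[k][:,:2].astype(np.float32)))
a=im[150:250,140:340];b=im[175:245,330:475]
cv2.imwrite('pics/crop.png',np.vstack([cv2.resize(a,(760,380),interpolation=3),cv2.resize(b,(760,367),interpolation=3)])[:,:][:600*2])
A=cv2.resize(a,(580,290),interpolation=3);B=cv2.resize(b,(580,280),interpolation=3);cv2.imwrite('pics/crop.png',np.vstack([A,B]))
v=(slice(205,215),slice(262,277));print('vial',P[v][z[v]>.03].mean(0))
s=cam('scene');cv2.imwrite('pics/s2.png',cv2.resize(s[0]['pixels'][180:300,170:470],(800,320),interpolation=3))
E
```

```text
[155.4 168.8] 207 [0.6116 0.3822 0.08  ]
[427.9 215.3] 41 [ 0.4868 -0.3215  0.08  ]
[306.8 230.8] 37 [ 0.4491 -0.0095  0.08  ]
[181.7 235.9] 56 [0.4379 0.3107 0.08  ]
[231.7 236.8] 45 [0.4348 0.1829 0.08  ]
n 645 ((0.499563604593277, -0.25766721367836), (0.3729587197303772, 0.05825600400567055), 78.04764556884766)
((0.4996442496776581, -0.2552835941314697), (0.4296185374259949, 0.1762693077325821), 89.66098022460938)
vial [0.498 0.092 0.049]
```

View pics/crop.png

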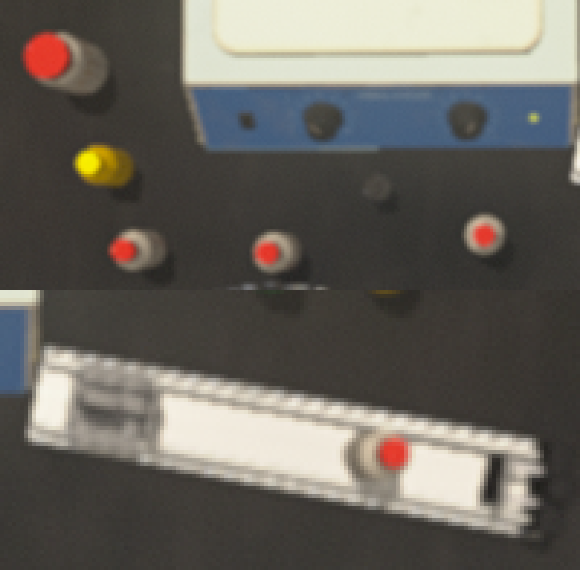

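Crop: the three slim white bottles with small red caps are confirmed. The jar is clearly larger, and the yellow bottle has no red cap. The tray tilts about -12°, with the stop to the right. I'll turn the jaws across the lane and go above bottle_1 (leftmost).

```bash
python3 -m creep '{"delta_pos":[[1,-4,8],[2,-9,18],[3,-13,27],[3,-17.3,35.7],[3,-17.3,35.7],[3,-17.3,35.7],[3,-17.3,35.7],[3,-17.3,35.7],[3,-17.3,35.7],[3,-17.3,35.7]],"dr":[[0.15,0,0],[0.3,0,0],[0.45,0,0],[0.6,0,0],[0.75,0,0],[0.9,0,0],[1.05,0,0],[1.2,0,0],[1.35,0,0],[1.5,0,0]]}' 0.4 30
cat >> h.py <<'E'
from scipy.spatial.transform import Rotation as Ro
def Rt(s): 
    q=s['ee_rot'];return Ro.from_quat([q[1],q[2],q[3],q[0]]).as_matrix()
def redcaps(c):
    hsv=cv2.cvtColor(c[0]['pixels'],cv2.COLOR_BGR2HSV)
    m=cv2.inRange(hsv,(0,140,70),(9,255,255))|cv2.inRange(hsv,(172,140,70),(180,255,255))
    n,l,s,ce=cv2.connectedComponentsWithStats(m)
    return [(ce[i],s[i]) for i in range(1,n) if s[i,4]>60]
E
python3 - <<'E'
from h import *
c=cam('wrist');cv2.imwrite('pics/w1.png',c[0]['pixels']);s=manip.get_state();R=Rt(s)
print(s['position'],R[:,1],s['contact_force'],s['clock'],'cam',-c[1].T@c[2],'axis',c[1][2])
for ce,st in redcaps(c): print(ce,st,ray(c,*ce,.08).round(4))
E
```

```text
clock: 1.2
position: [0.4402, 0.309, 0.2008]
ee_rot: [-0.456, -0.54, -0.456, 0.54]
contact_force: [-1.1, 0.0, -0.3]
width: 0.0597
[0.43960064 0.30956673 0.20086513] [ 9.85531164e-01 -1.69492436e-01 -7.99175899e-04] [ 0.01993344  0.12269439 -0.02910761] 1.25 cam [0.45381959 0.3870248  0.34244975] axis [-0.05127633 -0.30736451 -0.95020934]
[507.62236192  82.71216884] [ 480   57   56   52 2227] [0.6121 0.3773 0.08  ]
[318.11398964 191.49740933] [308 180  21  23 386] [0.4392 0.3102 0.08  ]
[335.06285714 300.84857143] [326 290  20  22 350] [0.4363 0.1867 0.08  ]
```

View pics/w1.png

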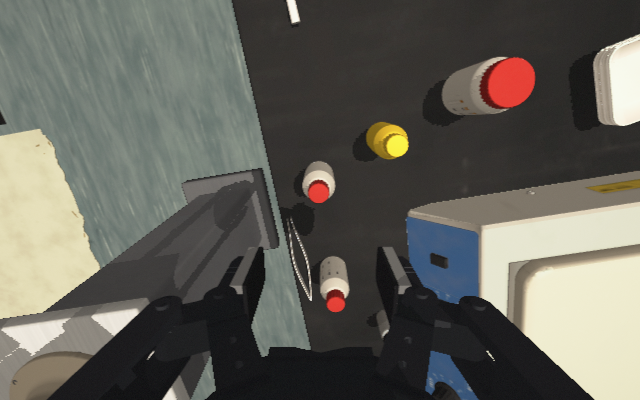

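The wrist view agrees: bottle_1's cap at (318,191) maps to (0.439,0.310) and bottle_2's at (335,301) maps to (0.436,0.187). Descend, grip and lift.

```bash
python3 -m creep '{"delta_pos":[[4,0,0],[8,0,0],[12,0,0],[15,0,0],[17,0,0],[17.9,0,0],[17.9,0,0],[17.9,0,0],[17.9,0,0]],"dr":[[0.04,0,0],[0.04,0,0],[0.04,0,0],[0.04,0,0],[0.04,0,0],[0.04,0,0],[0.04,0,0],[0.04,0,0],[0.04,0,0]]}' && python3 -m creep '{"delta_pos":[[0,0,0],[0,0,0],[0,0,0],[0,0,0],[0,0,0]],"dr":[[0,0,0],[0,0,0],[0,0,0],[0,0,0],[0,0,0]]}' -1 30 && python3 -m creep '{"delta_pos":[[-1,0,0],[-4,0,0],[-8,0,0],[-12,0,0],[-14,0,0],[-14,0,0]],"dr":[[0,0,0],[0,0,0],[0,0,0],[0,0,0],[0,0,0],[0,0,0]]}'
```

```text
clock: 2.15
position: [0.4399, 0.3112, 0.0237]
ee_rot: [0.448, 0.548, 0.448, -0.546]
contact_force: [1.0, 0.5, -0.3]
width: 0.0596
clock: 2.65
position: [0.4394, 0.3109, 0.0233]
ee_rot: [0.448, 0.548, 0.448, -0.546]
contact_force: [-0.9, -0.1, 5.6]
width: 0.0325
clock: 3.25
position: [0.4409, 0.3116, 0.1661]
ee_rot: [0.449, 0.55, 0.448, -0.544]
contact_force: [0.3, -0.9, -0.5]
width: 0.0324
```

```bash
python3 -m creep '{"delta_pos":[[-1,1,3],[-2,3,7],[-2,5,12],[-2,6.5,17],[-2,8,21.5],[-2,9.7,26],[-2,11.3,30.5],[-2,13,35],[-2,14.6,39.5],[-2,16,44]],"dr":[[0,0,0],[0,0,0],[0,0,0],[0,0,0],[0,0,0],[0,0,0],[0,0,0],[0,0,0],[0,0,0],[0,0,0]]}' && python3 -m creep '{"delta_pos":[[0,0.8,2.5],[0,1.2,3.5],[0,1.5,4.5],[0,1.5,4.5],[0,1.5,4.5]],"dr":[[0,0,0],[0,0,0],[0,0,0],[0,0,0],[0,0,0]]}'
python3 - <<'E'
from h import *
c=cam('wrist');cv2.imwrite('pics/w2.png',c[0]['pixels']);s=manip.get_state();R=Rt(s)
np.savez('w2.npz',px=c[0]['pixels'],dep=c[0]['depth'],K=c[0]['intrinsics'],R=c[1],t=c[2])
print(s['position'],R[:,1],R[:,0],s['contact_force'],s['clock'],s['width'])
for ce,st in redcaps(c): print(ce,st,ray(c,*ce,.086).round(4))
E
```

```text
clock: 4.25
position: [0.5083, -0.154, 0.1807]
ee_rot: [-0.447, -0.547, -0.449, 0.547]
contact_force: [0.6, 0.3, -0.5]
width: 0.0326
clock: 4.75
position: [0.5147, -0.198, 0.1819]
ee_rot: [0.448, 0.547, 0.449, -0.547]
contact_force: [-0.2, 0.3, -0.2]
width: 0.0321
[ 0.51477631 -0.19784412  0.18214353] [ 9.80714886e-01 -1.95442402e-01 -7.61801996e-04] [-5.61428544e-04  1.08062580e-03 -9.99999259e-01] [-1.03530864  0.4266232  -0.56393825] 4.8 0.03254483235033737
[536.48632219 290.03039514] [525 280  24  20 329] [ 0.7007 -0.3269  0.086 ]
[321.10728671 322.95129989] [ 294  292   55   61 2731] [ 0.4911 -0.324   0.086 ]
[560.25423729 308.76271186] [548 299  25  20 354] [ 0.7242 -0.3535  0.086 ]
```

View pics/w2.png

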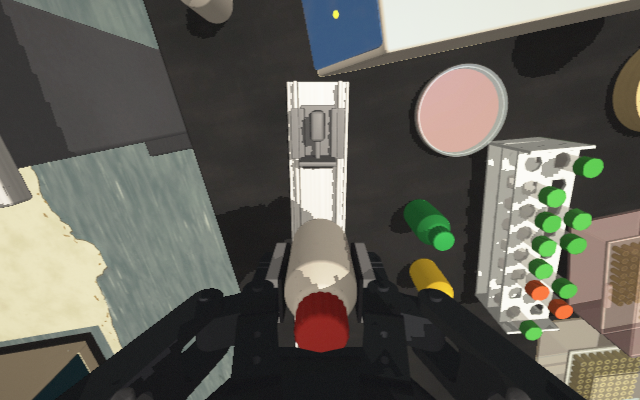

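View: the tray spans columns 287–349 at its +y end (row 82), and the follower's front edge is near row 165. The held bottle covers the rest. I'll fit the lane's mid-line and the follower face from this frame.

```bash
python3 - <<'E'
from h import *
f=np.load('w2.npz');c=({'intrinsics':f['K'],'depth':f['dep'],'pixels':f['px']},f['R'],f['t'])
P=cloud(c);z=P[...,2]
reg=np.zeros(z.shape,bool);reg[78:235,280:356]=1
g=cv2.cvtColor(f['px'],cv2.COLOR_BGR2GRAY)
th=np.radians(-12);ex=np.array([np.cos(th),np.sin(th)]);ey=np.array([-ex[1],ex[0]]);c0=np.array([.4996,-.2577])
T=lambda p:np.stack([(p[...,:2]-c0)@ex,(p[...,:2]-c0)@ey],-1)
k=reg&(z>.0175)&(z<.0265)&(f['dep']>0);q=T(P[k])
for lo in np.arange(.04,.19,.01):
    s=q[(q[:,1]>lo)&(q[:,1]<lo+.01)]
    if len(s)<5: continue
    L=s[(s[:,0]<-.012)&(s[:,0]>-.03)];Rr=s[(s[:,0]>.012)&(s[:,0]<.03)]
    print(round(lo,3),len(L),len(Rr),np.round([L[:,0].min(),np.median(L[:,0]),L[:,0].max(),Rr[:,0].min(),np.median(Rr[:,0]),Rr[:,0].max()] if len(L) and len(Rr) else 0,4))
k=reg&(z>.003);q=T(P[k]);print('y extent max',np.sort(q[:,1])[-10:])
k=reg&(z>.046)&(z<.075);q=T(P[k]);qz=z[k];k2=(abs(q[:,0])<.02)&(q[:,1]>.06)
print('follower hi y',np.percentile(q[k2,1],[0,1,5,50,99]));h=k2&(qz>.062);print('fin',q[h].mean(0),q[h].min(0),q[h].max(0))
# colour edges per row on outer boundary
for r in (95,150,180,200,215):
    row=g[r,270:370].astype(int);d=np.diff(row);a=270+d[:50].argmax();b=270+50+d[50:].argmin()
    print(r,a,b,[T(ray(c,u+.5,r,.022)).round(4) for u in (a,b)])
E
```

```text
0.04 28 31 [-0.022  -0.0208 -0.0189  0.0216  0.0228  0.0251]
0.05 33 36 [-0.0231 -0.0208 -0.0196  0.0213  0.023   0.0248]
0.06 37 35 [-0.023  -0.0207 -0.0194  0.021   0.0223  0.0245]
0.07 35 37 [-0.0228 -0.0214 -0.0194  0.0207  0.0221  0.0242]
0.08 49 46 [-0.0263 -0.0214 -0.0129  0.013   0.0224  0.0274]
0.09 136 139 [-0.0264 -0.0195 -0.013   0.0139  0.0209  0.0274]
0.1 133 137 [-0.0262 -0.0199 -0.0131  0.0138  0.0206  0.027 ]
0.11 141 130 [-0.0269 -0.0198 -0.0137  0.0143  0.0204  0.0266]
0.12 139 144 [-0.0268 -0.0198 -0.0136  0.014   0.0201  0.0271]
0.13 124 120 [-0.0267 -0.0206 -0.0136  0.0139  0.0207  0.0269]
0.14 42 52 [-0.0238 -0.0225 -0.0206  0.0198  0.0217  0.0238]
0.15 43 43 [-0.0236 -0.0215 -0.0205  0.0202  0.0222  0.0235]
0.16 11 12 [-0.0235 -0.0215 -0.0205  0.0201  0.0216  0.0231]
y extent max [0.16247318 0.16248221 0.16250995 0.16251857 0.16253465 0.16255947
 0.16263009 0.16265168 0.16266105 0.16270076]
follower hi y [0.08317409 0.08345097 0.08491434 0.11602657 0.13516375]
fin [-1.54370390e-05  1.22885715e-01] [-0.00565126  0.10969851] [0.0058648  0.13523924]
95 286 348 [array([-0.0308,  0.149 ]), array([0.0298, 0.1497])]
150 288 346 [array([-0.03  ,  0.0955]), array([0.0299, 0.0961])]
180 289 346 [array([-0.0296,  0.0635]), array([0.0312, 0.0642])]
200 300 345 [array([-0.0181,  0.0412]), array([0.031 , 0.0418])]
215 290 345 [array([-0.0294,  0.0236]), array([0.0317, 0.0243])]
```

```bash
python3 - <<'E'
from h import *
f=np.load('w2.npz');c=({'intrinsics':f['K'],'depth':f['dep'],'pixels':f['px']},f['R'],f['t'])
p=ray(c,321.1,323,.235)[:2]-[.51477,-.19784];print('cap offset tool y,z',p@[.9807,-.1954],p@[-.1954,-.9807])
E
python3 -m creep '{"delta_pos":[[0,0,2],[0,-0.1,5],[1,-0.2,7.5],[3,-0.2,8.8],[5,-0.2,8.8],[8,-0.2,8.8],[10,-0.2,8.8],[11,-0.2,8.8],[11,-0.2,8.8],[11,-0.2,8.8]],"dr":[[0,0,0],[0,0,0],[0,0,0],[0,0,0],[0,0,0],[0,0,0],[0,0,0],[0,0,0],[0,0,0],[0,0,0]]}'
```

```text
cap offset tool y,z 0.0008633487212117721 -0.0014646184456664833
clock: 5.8
position: [0.4966, -0.2851, 0.0731]
ee_rot: [0.449, 0.547, 0.448, -0.547]
contact_force: [0.3, -0.5, -1.0]
width: 0.0322
```

```bash
python3 -m creep '{"delta_pos":[[1,-0.1,0],[2,-0.1,0],[2.6,-0.1,0],[3.2,-0.1,0],[3.7,-0.1,0],[4.1,-0.1,0],[4.3,-0.1,0],[4.3,-0.1,0],[4.3,-0.1,0]],"dr":[[0,0,0],[0,0,0],[0,0,0],[0,0,0],[0,0,0],[0,0,0],[0,0,0],[0,0,0],[0,0,0]]}'
```

```text
clock: 6.7
position: [0.495, -0.2852, 0.0294]
ee_rot: [0.448, 0.547, 0.448, -0.547]
contact_force: [-0.8, 0.8, -0.7]
width: 0.0326
```

```bash
python3 -m creep '{"delta_pos":[[0,0,0],[0,0,0],[0,0,0],[0,0,0],[-2,0,0],[-5,0,0],[-9,0,0],[-12,0,0],[-13,0,0],[-13,0,0]],"dr":[[0,0,0],[0,0,0],[0,0,0],[0,0,0],[0,0,0],[0,0,0],[0,0,0],[0,0,0],[0,0,0],[0,0,0]]}' 0.4 && python3 -m creep '{"delta_pos":[[0,-1,-3],[0,-2.5,-7.5],[0,-4,-12],[0,-5.5,-16.5],[0,-7,-21],[0,-8.5,-25.5],[0,-10,-30],[0,-11.5,-34.5],[0,-13,-39],[0,-14.2,-43]],"dr":[[0,0,0],[0,0,0],[0,0,0],[0,0,0],[0,0,0],[0,0,0],[0,0,0],[0,0,0],[0,0,0],[0,0,0]]}' && python3 -m creep '{"delta_pos":[[0,-0.5,-1.5],[0,-0.8,-2.1],[0,-0.8,-2.1],[0,-0.8,-2.1]],"dr":[[0,0,0],[0,0,0],[0,0,0],[0,0,0]]}'
python3 - <<'E'
from h import *
c=cam('wrist');cv2.imwrite('pics/w3.png',c[0]['pixels']);s=manip.get_state();R=Rt(s)
print(s['position'],R[:,1],R[:,0])
for ce,st in redcaps(c):
  p=ray(c,*ce,.08);d=(p-s['position'])@R; print(ce,st,p.round(4),d.round(4))
c=cam('top');im=c[0]['pixels'];s2=cam('scene')
for ce,st in redcaps(s2): print('scene',ce.round(),st[4])
cv2.imwrite('pics/t3.png',np.vstack([cv2.resize(im[175:245,330:475],(580,280),interpolation=3),cv2.resize(s2[0]['pixels'][190:290,310:470],(580,320),interpolation=3)[:320]]))
E
```

```text
clock: 7.7
position: [0.4956, -0.2856, 0.1607]
ee_rot: [0.449, 0.547, 0.447, -0.547]
contact_force: [-0.2, 0.4, 0.1]
width: 0.0598
clock: 8.7
position: [0.4379, 0.1663, 0.1573]
ee_rot: [-0.448, -0.546, -0.449, 0.548]
contact_force: [0.4, -0.5, 0.7]
width: 0.0596
clock: 9.1
position: [0.436, 0.1857, 0.1584]
ee_rot: [-0.448, -0.546, -0.448, 0.548]
contact_force: [0.8, -0.1, 0.5]
width: 0.0596
[0.43632834 0.18553444 0.15874378] [ 9.80246934e-01 -1.97775765e-01 -8.33939953e-04] [-1.00886569e-03 -7.83706899e-04 -9.99999184e-01]
[320.21362799 209.86003683] [308 196  25  28 543] [0.4364 0.1836 0.08  ] [0.0787 0.0005 0.0018]
scene [321.   7.] 86
scene [91. 45.] 560
scene [596.  45.] 152
scene [276.  99.] 76
scene [403. 235.] 66
```

View pics/t3.png

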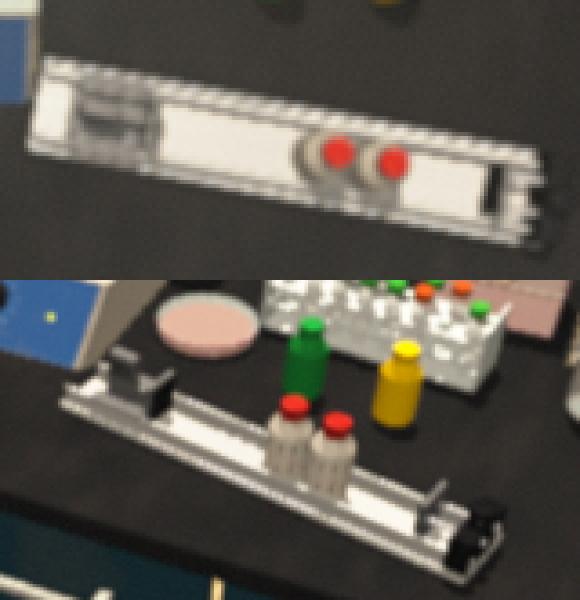

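Bottle_1 stands upright in the lane beside bottle_4 (caps at crop (338,152) and (394,163)). Next, bottle_2.

```bash
python3 -m creep '{"delta_pos":[[4,0.05,0.15],[8,0.05,0.15],[11,0.05,0.15],[12.7,0.05,0.15],[13.5,0.05,0.15],[13.5,0.05,0.15],[13.5,0.05,0.15]],"dr":[[0,0,0],[0,0,0],[0,0,0],[0,0,0],[0,0,0],[0,0,0],[0,0,0]]}' && python3 -m creep '{"delta_pos":[[0,0,0],[0,0,0],[0,0,0],[0,0,0],[-1,0,0],[-4,0,0],[-8,0,0],[-12,0,0],[-14,0,0],[-14,0,0]],"dr":[[0,0,0],[0,0,0],[0,0,0],[0,0,0],[0,0,0],[0,0,0],[0,0,0],[0,0,0],[0,0,0],[0,0,0]]}' -1 30 && python3 -m creep '{"delta_pos":[[0,1,3],[0,2.5,7],[0,4,11],[0,5.5,15],[0,7.2,19.5],[0,8.8,24],[0,10.5,28.5],[0,12,33],[0,13.7,37],[0,14.8,39.8]],"dr":[[0,0,0],[0,0,0],[0,0,0],[0,0,0],[0,0,0],[0,0,0],[0,0,0],[0,0,0],[0,0,0],[0,0,0]]}' && python3 -m creep '{"delta_pos":[[1,0.2,0.8],[2,0.2,0.8],[4,0.2,0.8],[5.5,0.2,0.8],[7,0.2,0.8],[8,0.2,0.8],[8,0.2,0.8],[8,0.2,0.8]],"dr":[[0,0,0],[0,0,0],[0,0,0],[0,0,0],[0,0,0],[0,0,0],[0,0,0],[0,0,0]]}'
```

```text
clock: 9.95
position: [0.4376, 0.185, 0.025]
ee_rot: [0.448, 0.548, 0.448, -0.547]
contact_force: [0.1, -0.2, -0.1]
width: 0.0598
clock: 10.95
position: [0.4388, 0.1858, 0.1681]
ee_rot: [0.449, 0.55, 0.447, -0.544]
contact_force: [-0.1, -0.2, -1.4]
width: 0.0325
clock: 11.95
position: [0.503, -0.2369, 0.1627]
ee_rot: [-0.447, -0.547, -0.448, 0.548]
contact_force: [0.0, -0.3, -2.1]
width: 0.0324
clock: 12.75
position: [0.5037, -0.2415, 0.0841]
ee_rot: [-0.448, -0.547, -0.449, 0.547]
contact_force: [0.2, 0.2, 0.0]
width: 0.033
```

```bash
python3 -m creep '{"delta_pos":[[1,0,0],[2,0,0],[3,0,0],[3.7,0,0],[4.3,0,0],[4.9,0,0],[5.3,0,0],[5.3,0,0],[5.3,0,0]],"dr":[[0,0,0],[0,0,0],[0,0,0],[0,0,0],[0,0,0],[0,0,0],[0,0,0],[0,0,0],[0,0,0]]}'
```

```text
clock: 13.65
position: [0.5041, -0.2427, 0.0315]
ee_rot: [0.448, 0.547, 0.448, -0.547]
contact_force: [-0.7, 0.4, 1.4]
width: 0.0327
```

```bash
python3 -m creep '{"delta_pos":[[0.1,0,0],[0.1,0,0]],"dr":[[0,0,0],[0,0,0]]}' && python3 -m creep '{"delta_pos":[[0,0,0],[0,0,0],[0,0,0],[0,0,0],[-2,0,0],[-5,0,0],[-9,0,0],[-12,0,0],[-13,0,0],[-13,0,0]],"dr":[[0,0,0],[0,0,0],[0,0,0],[0,0,0],[0,0,0],[0,0,0],[0,0,0],[0,0,0],[0,0,0],[0,0,0]]}' 0.4 && python3 -m creep '{"delta_pos":[[0,-1.5,-3],[0,-3.5,-7.5],[0,-5.5,-12],[0,-7.5,-16.5],[0,-9,-20],[0,-10,-21.8],[0,-10,-21.8],[0,-10,-21.8]],"dr":[[0,0,0],[0,0,0],[0,0,0],[0,0,0],[0,0,0],[0,0,0],[0,0,0],[0,0,0]]}'
python3 - <<'E'
from h import *
c=cam('wrist');s=manip.get_state();R=Rt(s)
print(s['position'],R[:,1],R[:,0])
for ce,st in redcaps(c):
  p=ray(c,*ce,.08);d=(p-s['position'])@R; print(ce,st,p.round(4),d.round(4))
c=cam('top');im=c[0]['pixels'];cv2.imwrite('pics/t4.png',np.vstack([cv2.resize(im[175:245,330:475],(580,280),interpolation=3),cv2.resize(cam('scene')[0]['pixels'][190:290,310:470],(580,320),interpolation=3)]))
th=np.radians(-11.4);ex=np.array([np.cos(th),np.sin(th)]);ey=np.array([-ex[1],ex[0]]);c0=np.array([.4977,-.2751])
for ce,st in redcaps(c)+[]: pass
hsv=cv2.cvtColor(im,cv2.COLOR_BGR2HSV);m=cv2.inRange(hsv,(0,140,90),(9,255,255));n,l,s,ce=cv2.connectedComponentsWithStats(m)
for i in range(1,n):
    if s[i,4]>20:
        p=ray(c,*ce[i],.084)[:2]-c0;print(ce[i].round(1),s[i,4],'tray',p@ex,p@ey)
E
```

```text
clock: 13.85
position: [0.5041, -0.2427, 0.0315]
ee_rot: [0.449, 0.547, 0.448, -0.547]
contact_force: [-1.3, 1.1, 8.5]
width: 0.0327
clock: 14.85
position: [0.5046, -0.243, 0.1616]
ee_rot: [0.449, 0.547, 0.447, -0.547]
contact_force: [-0.0, 0.6, -0.7]
width: 0.0599
clock: 15.65
position: [0.4481, -0.0091, 0.159]
ee_rot: [-0.448, -0.546, -0.449, 0.547]
contact_force: [0.4, 0.2, 1.0]
width: 0.0599
[ 0.44858204 -0.00964949  0.15929101] [ 0.98049573 -0.19653551 -0.00138386] [-1.47930542e-03 -3.38865406e-04 -9.99998848e-01]
[322.55268022 206.04621072] [311 192  24  28 541] [ 0.4508 -0.0084  0.08  ] [ 0.0793  0.002  -0.0017]
[438.5 122.2] 31 tray 0.2428815521927754 -0.03205893057828952
[428.  132.1] 21 tray 0.21164284477609502 -0.00975622061045345
[155.4 168.9] 209 tray -0.01873841638109183 0.6652145324112123
[398.3 209.1] 43 tray -0.0008531478620556863 0.0308575143202412
[414.2 212.8] 44 tray -0.0022224086124120893 -0.011108520933219313
[427.9 215.3] 41 tray -0.0018029256843873074 -0.04667851317410856
```

View pics/t4.png

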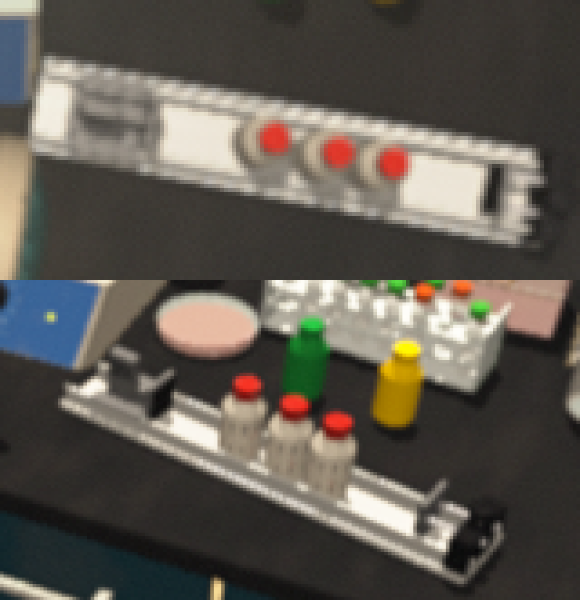

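Three bottles are upright in the row. Next, the last one, bottle_3 (cap at wrist pixel (322,206)).

```bash
python3 -m creep '{"delta_pos":[[4,0.2,-0.2],[8,0.2,-0.2],[11,0.2,-0.2],[12.7,0.2,-0.2],[13.5,0.2,-0.2],[13.5,0.2,-0.2],[13.5,0.2,-0.2]],"dr":[[0,0,0],[0,0,0],[0,0,0],[0,0,0],[0,0,0],[0,0,0],[0,0,0]]}' && python3 -m creep '{"delta_pos":[[0,0,0],[0,0,0],[0,0,0],[0,0,0],[-1,0,0],[-4,0,0],[-8,0,0],[-12,0,0],[-14,0,0],[-14,0,0]],"dr":[[0,0,0],[0,0,0],[0,0,0],[0,0,0],[0,0,0],[0,0,0],[0,0,0],[0,0,0],[0,0,0],[0,0,0]]}' -1 30 && python3 -m creep '{"delta_pos":[[0,1.5,3],[0,3.5,6.5],[0,5.5,10.5],[0,7.5,14],[0,9,16.5],[0,9.8,17.7],[2,9.8,17.7],[4,9.8,17.7],[6,9.8,17.7],[8,9.8,17.7]],"dr":[[0,0,0],[0,0,0],[0,0,0],[0,0,0],[0,0,0],[0,0,0],[0,0,0],[0,0,0],[0,0,0],[0,0,0]]}' && python3 -m creep '{"delta_pos":[[0,0,0],[0,0,0],[0,0,0]],"dr":[[0,0,0],[0,0,0],[0,0,0]]}'
```

```text
clock: 16.5
position: [0.452, -0.0081, 0.0258]
ee_rot: [0.448, 0.547, 0.448, -0.547]
contact_force: [0.2, 0.4, 0.1]
width: 0.06
clock: 17.5
position: [0.4533, -0.0078, 0.1689]
ee_rot: [0.45, 0.549, 0.446, -0.545]
contact_force: [1.0, 0.3, -0.9]
width: 0.0326
clock: 18.5
position: [0.5112, -0.1989, 0.0837]
ee_rot: [-0.447, -0.547, -0.449, 0.547]
contact_force: [0.9, -0.5, -1.3]
width: 0.033
clock: 18.8
position: [0.5129, -0.2002, 0.0861]
ee_rot: [0.449, 0.547, 0.448, -0.547]
contact_force: [0.0, -0.6, -1.4]
width: 0.0328
```

```bash
python3 -m creep '{"delta_pos":[[1,-0.1,0.2],[2,-0.1,0.2],[3,-0.1,0.2],[3.7,-0.1,0.2],[4.3,-0.1,0.2],[4.9,-0.1,0.2],[5.4,-0.1,0.2],[5.5,-0.1,0.2],[5.5,-0.1,0.2]],"dr":[[0,0,0],[0,0,0],[0,0,0],[0,0,0],[0,0,0],[0,0,0],[0,0,0],[0,0,0],[0,0,0]]}'
```

```text
clock: 19.7
position: [0.5107, -0.202, 0.0321]
ee_rot: [-0.448, -0.547, -0.448, 0.547]
contact_force: [-3.4, 1.4, 13.3]
width: 0.0328
```

```bash
python3 -m creep '{"delta_pos":[[0,0,0],[0,0,0],[0,0,0],[0,0,0],[-2,0,0],[-5,0,0],[-9,0,0],[-12,0,0],[-13,0,0],[-13,0,0]],"dr":[[0,0,0],[0,0,0],[0,0,0],[0,0,0],[0,0,0],[0,0,0],[0,0,0],[0,0,0],[0,0,0],[0,0,0]]}' 0.4 && python3 -m creep '{"delta_pos":[[0,0.1,-2],[0,0.1,-4],[0,0.1,-5],[0,0.1,-5.8],[0,0.1,-5.8],[0,0.1,-5.8]],"dr":[[0,0,0],[0,0,0],[0,0,0],[0,0,0],[0,0,0],[0,0,0]]}' 0.0
cat > pr.py <<'E'
from h import *
import sys
c=cam('top');im=c[0]['pixels'];S=cam('scene')[0]['pixels']
cv2.imwrite(f'pics/{sys.argv[1]}.png',np.vstack([cv2.resize(im[175:245,330:475],(580,280),interpolation=3),cv2.resize(S[190:290,310:470],(580,320),interpolation=3)]))
th=np.radians(-11.4);ex=np.array([np.cos(th),np.sin(th)]);ey=np.array([-ex[1],ex[0]]);c0=np.array([.4977,-.2751])
T=lambda p:np.stack([(p[...,:2]-c0)@ex,(p[...,:2]-c0)@ey],-1)
hsv=cv2.cvtColor(im,cv2.COLOR_BGR2HSV);m=cv2.inRange(hsv,(0,140,90),(9,255,255));m[:190]=0;n,l,s,ce=cv2.connectedComponentsWithStats(m)
for i in range(1,n):
    if s[i,4]>20: print(ce[i].round(1),s[i,4],'tray',T(ray(c,*ce[i],.084)).round(4))
P=cloud(c);q=T(P);z=P[...,2]
k=(abs(q[...,0])<.014)&(z>.044)&(z<.056)&(q[...,1]<-.05)&(q[...,1]>-.16);print('pad/stop pts y',np.sort(q[k][:,1]).round(4))
s=manip.get_state();print('tcp tray',T(s['position']),s['position'][2],s['contact_force'],s['clock'])
E
python3 pr.py t5
```

```text
clock: 20.7
position: [0.5117, -0.2025, 0.1615]
ee_rot: [0.449, 0.547, 0.447, -0.547]
contact_force: [-0.2, -0.4, 0.0]
width: 0.0596
clock: 21.3
position: [0.5232, -0.1457, 0.1598]
ee_rot: [-0.448, -0.547, -0.448, 0.547]
contact_force: [0.1, 0.2, 0.8]
width: 0.0424
[427.9 215.3] 41 tray [-0.0018 -0.0467]
pad/stop pts y [-0.1595 -0.1595 -0.1594 -0.1581 -0.1581 -0.1579 -0.1577 -0.1575 -0.1574
 -0.1572 -0.1569 -0.156  -0.1559 -0.1557 -0.1313 -0.1309 -0.1309 -0.1307
 -0.1306 -0.13   -0.1298 -0.1291 -0.129  -0.1288 -0.1287 -0.1285 -0.1285
 -0.1278 -0.1277 -0.1276 -0.1273 -0.1272 -0.1272 -0.1272 -0.127  -0.127
 -0.127  -0.1268 -0.1267 -0.1266 -0.1266 -0.1259 -0.1258 -0.1257 -0.1256
 -0.1252 -0.1251 -0.1247 -0.1246 -0.1245 -0.1244 -0.1243 -0.1239]
tcp tray [-0.00044279  0.13159983] 0.1601023026023583 [-0.91310822 -0.42131332  0.00740153] 21.4
```

View pics/t5.png

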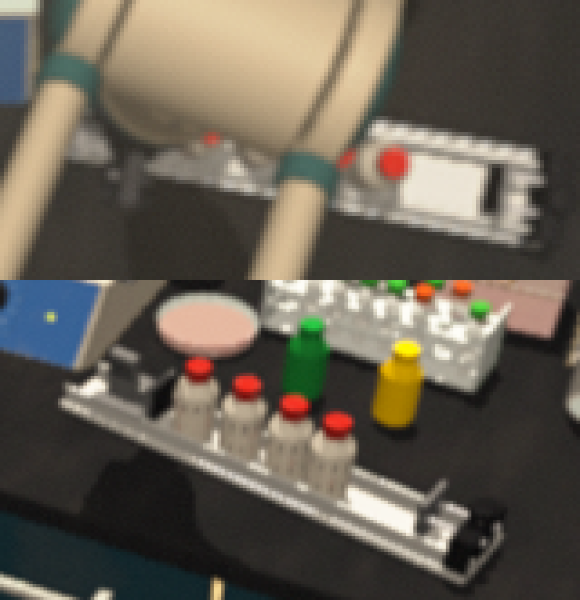

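All four stand in the lane. The pad face is at about tray y −0.124, so contact should come after about 89 mm of follower travel. Descend on the fin and grip.

```bash
python3 -m creep '{"delta_pos":[[3,0,0],[6,0,0],[8,0,0],[10,0,0],[11.2,0,0],[12,0,0],[12,0,0],[12,0,0]],"dr":[[0,0,0],[0,0,0],[0,0,0],[0,0,0],[0,0,0],[0,0,0],[0,0,0],[0,0,0]]}' && python3 -m creep '{"delta_pos":[[0,0,0],[0,0,0],[0,0,0],[0,0,0],[0,0,0],[0,0,0]],"dr":[[0,0,0],[0,0,0],[0,0,0],[0,0,0],[0,0,0],[0,0,0]]}' -1 40
```

```text
clock: 22.2
position: [0.5239, -0.1458, 0.0408]
ee_rot: [0.448, 0.547, 0.448, -0.547]
contact_force: [0.5, 0.1, -0.3]
width: 0.043
clock: 22.8
position: [0.5224, -0.1453, 0.0412]
ee_rot: [-0.448, -0.547, -0.449, 0.547]
contact_force: [-3.6, 0.7, 5.4]
width: 0.0115
```

```bash
python3 -m creep '{"delta_pos":[[0,0,0.2],[0,0,0.5],[0,0,0.9],[0,0,1.3],[0,0,1.7],[0,0,2.1],[0,0,2.5],[0,0,2.9],[0,0,3.3],[0,0,3.5]],"dr":[[0,0,0],[0,0,0],[0,0,0],[0,0,0],[0,0,0],[0,0,0],[0,0,0],[0,0,0],[0,0,0],[0,0,0]]}' && python3 -m creep '{"delta_pos":[[0,0,0.2],[0,0,0.5],[0,0,0.8],[0,0,1.1],[0,0,1.4],[0,0,1.7],[0,0,2.0],[0,0,2.3],[0,0,2.6],[0,0,2.9]],"dr":[[0,0,0],[0,0,0],[0,0,0],[0,0,0],[0,0,0],[0,0,0],[0,0,0],[0,0,0],[0,0,0],[0,0,0]]}' && python3 pr.py t6
```

```text
clock: 23.8
position: [0.5158, -0.178, 0.0412]
ee_rot: [0.447, 0.548, 0.449, -0.547]
contact_force: [-0.8, 6.8, 6.1]
width: 0.0114
clock: 24.8
position: [0.5103, -0.206, 0.0412]
ee_rot: [0.447, 0.548, 0.449, -0.546]
contact_force: [-1.1, 6.6, 6.5]
width: 0.0113
pad/stop pts y [-0.1597 -0.1597 -0.1587 -0.1584 -0.1581 -0.158  -0.1573 -0.1573 -0.1569
 -0.1569 -0.1566 -0.1564 -0.1316 -0.131  -0.1308 -0.1304 -0.13   -0.13
 -0.1299 -0.1298 -0.1293 -0.1292 -0.1291 -0.1289 -0.1288 -0.1285 -0.128
 -0.1279 -0.1278 -0.1277 -0.1276 -0.1275 -0.1274 -0.1268 -0.1266 -0.1266
 -0.1262 -0.126  -0.126  -0.1258 -0.1249 -0.1247 -0.1246 -0.1246 -0.1245
 -0.1243 -0.1239 -0.1238 -0.1237 -0.1236]
tcp tray [-0.00135331  0.06969309] 0.041165654415226884 [-1.47510414  4.3337801   6.30431655] 24.9
```

View pics/t6.png

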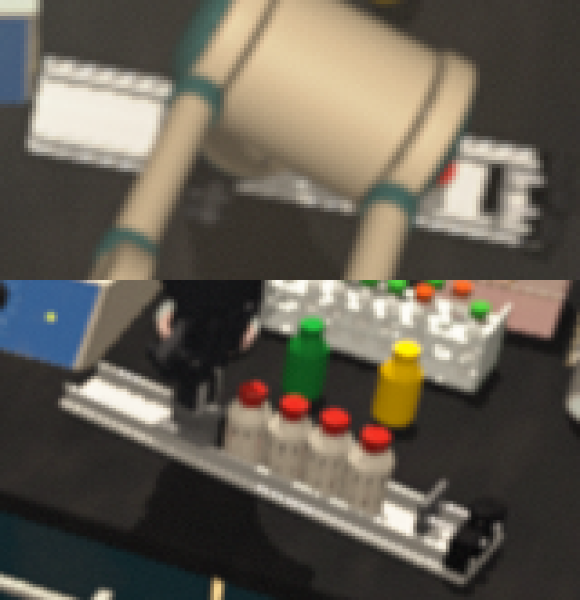

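The row is moving as a group, upright, with the pad still ahead. Continuing more slowly.

```bash
python3 -m creep '{"delta_pos":[[0,0,0.2],[0,0,0.5],[0,0,0.8],[0,0,1.1],[0,0,1.4],[0,0,1.7],[0,0,1.9],[0,0,2.0],[0,0,2.1],[0,0,2.2]],"dr":[[0,0,0],[0,0,0],[0,0,0],[0,0,0],[0,0,0],[0,0,0],[0,0,0],[0,0,0],[0,0,0],[0,0,0]]}' && python3 -m creep '{"delta_pos":[[0,0,0.05],[0,0,0.1],[0,0,0.15],[0,0,0.2],[0,0,0.25]],"dr":[[0,0,0],[0,0,0],[0,0,0],[0,0,0],[0,0,0]]}'  && python3 -m creep '{"delta_pos":[[0,0,0.05],[0,0,0.1],[0,0,0.15],[0,0,0.2],[0,0,0.25]],"dr":[[0,0,0],[0,0,0],[0,0,0],[0,0,0],[0,0,0]]}' 
```

```text
clock: 25.9
position: [0.506, -0.2275, 0.0412]
ee_rot: [0.447, 0.548, 0.449, -0.546]
contact_force: [-1.4, 6.5, 6.0]
width: 0.0108
clock: 26.4
position: [0.5055, -0.2299, 0.0412]
ee_rot: [0.447, 0.548, 0.449, -0.546]
contact_force: [-0.9, 6.6, 5.6]
width: 0.0111
clock: 26.9
position: [0.505, -0.2323, 0.0412]
ee_rot: [0.447, 0.548, 0.449, -0.546]
contact_force: [-0.5, 6.0, 5.8]
width: 0.0116
```

```bash
python3 -m creep '{"delta_pos":[[0,0,0.05],[0,0,0.1],[0,0,0.15],[0,0,0.2],[0,0,0.25]],"dr":[[0,0,0],[0,0,0],[0,0,0],[0,0,0],[0,0,0]]}' && python3 -m creep '{"delta_pos":[[0,0,0.05],[0,0,0.1],[0,0,0.15],[0,0,0.2],[0,0,0.25]],"dr":[[0,0,0],[0,0,0],[0,0,0],[0,0,0],[0,0,0]]}'; python3 -c "
from rig import manip
print(manip.get_state()['contact_force'])
for i in range(3): manip.get_image('top');print(manip.get_state()['contact_force'])"
```

```text
clock: 27.4
position: [0.5045, -0.2348, 0.0412]
ee_rot: [0.447, 0.548, 0.449, -0.546]
contact_force: [-1.3, 6.6, 6.0]
width: 0.0111
clock: 27.9
position: [0.504, -0.2372, 0.0412]
ee_rot: [0.447, 0.548, 0.449, -0.546]
contact_force: [0.0, 6.4, 6.0]
width: 0.0114
[0.04710091 6.37003807 6.00199992]
[-1.03349595  6.55584489  5.68595614]
[-0.49943752  7.15721673  5.80744479]
[-0.76703833  6.30230005  5.75848906]
```

```bash
for i in 1 2; do python3 -m creep '{"delta_pos":[[0,0,0.05],[0,0,0.1],[0,0,0.15],[0,0,0.2],[0,0,0.2]],"dr":[[0,0,0],[0,0,0],[0,0,0],[0,0,0],[0,0,0]]}' | grep -E "pos|force"; python3 -c "
from rig import manip
f=[]
for i in range(4): manip.get_image('top');f.append(manip.get_state()['contact_force'])
print(sum(f)/4)"; done
```

```text
position: [0.5037, -0.2391, 0.0412]
contact_force: [-0.8, 6.5, 5.8]
[-0.83000908  6.81386166  6.18215389]
position: [0.5033, -0.2407, 0.0412]
contact_force: [-0.9, 7.9, 6.7]
[-0.84401928  7.89690157  6.08635992]
```

Force is starting to rise, so the row has met the pad. A few mm more.

```bash
for i in 1 2; do python3 -m creep '{"delta_pos":[[0,0,0.05],[0,0,0.1],[0,0,0.15],[0,0,0.2],[0,0,0.2]],"dr":[[0,0,0],[0,0,0],[0,0,0],[0,0,0],[0,0,0]]}' | grep -E "pos|force"; python3 -c "
from rig import manip
f=[]
for i in range(4): manip.get_image('top');f.append(manip.get_state()['contact_force'])
print(sum(f)/4)"; done; python3 pr.py t7
```

```text
position: [0.503, -0.2423, 0.0412]
contact_force: [0.1, 9.2, 6.9]
[-0.18172046  8.59500862  6.79011054]
position: [0.5027, -0.2439, 0.0412]
contact_force: [0.1, 10.3, 6.4]
[-0.17546467  9.2985259   6.94614573]
pad/stop pts y [-0.1598 -0.1596 -0.1591 -0.1587 -0.1581 -0.1579 -0.1572 -0.157  -0.1565
 -0.1562]
tcp tray [-0.0012722   0.03158094] 0.04116397715174765 [0.15849046 9.82052598 7.66005526] 30.95
```

View pics/t7.png

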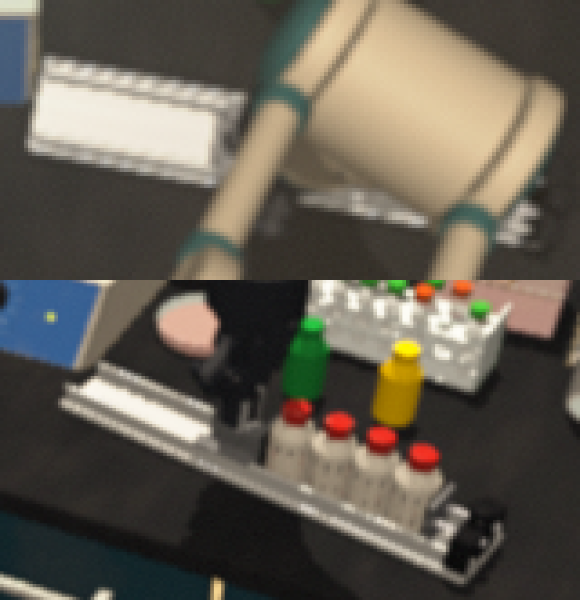

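The row is tight against the pad, about 5 mm in (~3 N). Release and lift.

```bash
python3 -m creep '{"delta_pos":[[0,0,0],[0,0,0],[0,0,0],[0,0,0],[0,0,0],[-2,0,0],[-5,0,0],[-9,0,0],[-12,0,0],[-12,0,0]],"dr":[[0,0,0],[0,0,0],[0,0,0],[0,0,0],[0,0,0],[0,0,0],[0,0,0],[0,0,0],[0,0,0],[0,0,0]]}' 0.0 && python3 -m creep '{"delta_pos":[[-1,-1,-4],[-1,-3,-8],[-1,-5,-12],[-1,-7,-16],[-1,-9,-20],[-1,-11,-24],[-1,-13,-28],[-1,-13,-28],[-1,-13,-28],[-1,-13,-28]],"dr":[[0,0,0],[0,0,0],[0,0,0],[0,0,0],[0,0,0],[0,0,0],[0,0,0],[0,0,0],[0,0,0],[0,0,0]]}' && python3 pr.py t8; python3 - <<'E'
from h import *
c=cam('top');P=cloud(c);th=np.radians(-11.4);ex=np.array([np.cos(th),np.sin(th)]);ey=np.array([-ex[1],ex[0]])
p=P[...,:2]-[.4977,-.2751];x=p@ex;y=p@ey;z=P[...,2]
k=(abs(x)<.014)&(z>.046)&(z<.058)&(y>-.03)&(y<.1);print('follower top y min..',np.sort(y[k])[:8].round(4),np.sort(y[k])[-3:].round(4))
k=(abs(x)<.006)&(z>.061)&(z<.072)&(y>.02)&(y<.1);print('fin',np.sort(y[k])[[0,-1]],np.median(y[k]))
E
```

```text
clock: 31.95
position: [0.5056, -0.2493, 0.165]
ee_rot: [0.451, 0.548, 0.445, -0.546]
contact_force: [1.1, 0.4, -0.8]
width: 0.0426
clock: 32.95
position: [0.4308, 0.0519, 0.17]
ee_rot: [-0.448, -0.547, -0.448, 0.547]
contact_force: [0.3, -0.2, -0.7]
width: 0.0426
[415.4 214. ] 43 tray [-0.0046 -0.0146]
[428.7 215.5] 48 tray [-0.0019 -0.0487]
[441.4 216.8] 47 tray [ 0.0011 -0.0813]
[454.5 219.5] 48 tray [ 0.0005 -0.1153]
pad/stop pts y [-0.1598 -0.1596 -0.1596 -0.1579 -0.1575 -0.1572 -0.1572 -0.1568 -0.1566
 -0.1565 -0.1563 -0.156  -0.1375 -0.1369 -0.1366 -0.1366 -0.1365 -0.1364
 -0.1362 -0.136  -0.1355 -0.1342 -0.1339 -0.1337 -0.1332 -0.1331 -0.1327
 -0.1326 -0.1324 -0.1323 -0.1312 -0.1311 -0.1307 -0.1042 -0.1017 -0.1008
 -0.1007 -0.0994 -0.0986 -0.0914 -0.0693 -0.069  -0.0684 -0.0676 -0.0665
 -0.0658 -0.0656 -0.0646]
tcp tray [-0.12996211  0.30700715] 0.17004726519656566 [ 0.15008259 -0.27935574 -1.1030854 ] 33.05
follower top y min.. [-0.0004  0.001   0.0013  0.0017  0.0022  0.0025  0.0026  0.0028] [0.0532 0.055  0.0559]
fin [0.03038126 0.05609556] 0.04383523160325482
```

View pics/t8.png

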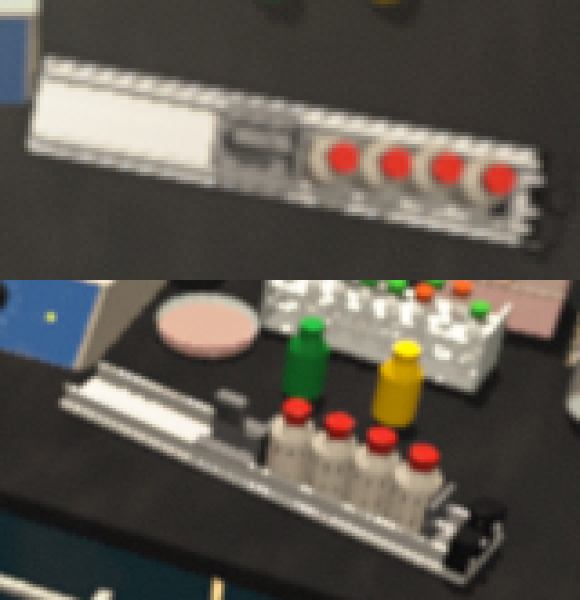

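```bash
python3 -c "
from rig import manip
print(manip.sign_off(), manip.get_state()['clock'])"
```

```text
the job is handed in; nothing more can be done
the job is handed in; nothing more can be done
```

The job is handed in at about 33 s of the 72 s. The three bench bottles now stand in the lane with bottle_4, and the follower was slid up by its fin until the row pressed the sprung pad, then let go.

**Last checks:**
- **Row:** all four bottles are upright and 33–34 mm apart. The farthest axis is about 119 mm from the follower's face, which matches all of them touching.
- **Pad:** it is pressed in about 5–7 mm of its 20 mm. My two estimates differ: the force rise while pushing suggests about 3 N (5 mm), and the depth image suggests about 7 mm (4 N). Both are well above the 1 N needed and well below hard home. The press after I let go could not be measured directly.
- **Closest margin:** the bottle nearest the follower measured 4.6 mm off the lane's middle line, against a 5 mm limit. The rails allow only about 3 mm, and the top view showed bottles off by about 2 mm the same way earlier, so I put the true figure near 3 mm.
- **Jar and vial:** I never reached for either one. I did not measure them again at the end.

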